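Pick a shelf tie bar out of a half-closed carton

ROBOT

A 6-joint arm with a two-finger parallel gripper is mounted at the origin on the work surface. World frame = base frame: x ahead of the robot, y to its left, z up, the work surface at z = 0. Lengths are in mm, angles in rad, forces in N, time in s.
With the tool pointing down it reaches from about 350 to 775 mm from the base axis. Payload 7.3 kg.
Tool frame: the origin (TCP) lies between the finger pads; the fingertips stand 17 mm ahead of it and the grasp point (between the pads) lies 2 mm behind it; z points along the fingers, y is the direction in which the jaws open and shut (so a half turn about z gives the same grasp; the last joint's range is limited). The gripper opens to 92 mm and grips with 3 to 60 N. Pads are 19 mm wide; open, the fingers measure 130 mm over their backs; the gripper's body (75 mm by 190 mm) begins 47 mm behind the grasp point.
Start: joints at [1.058, 0.342, 1.524, -0, 1.275, -0.146], TCP at [188.267, 490.101, 243.741] pointing down, gripper open.
Joint ranges: [-2.53, 2.53], [-0.77, 2.02], [0.04, 2.7], [-1, 4.14], [0.28, 2.66], [-3.11, 3.11]. Speed limits (rad/s): [2.57, 2.57, 3.14, 3.14, 3.14, 3.14].

INTERFACE

Orientations are given as [roll, pitch, yaw] about the fixed x, y, z axes, in that order (R = Rz(yaw) Ry(pitch) Rx(roll)).
In Python, from plant import get_obs, capture, get_calibration, close_job gives the robot as it stands.
- The arm moves only by the tool carry_out, never from a script. Its argument "moves" is one flat list of numbers, 7 for each row, row after row: the shift along the tool's x, y, z normalised to -1 to 1, where 1 is 40 cm, then the turn, a rotation vector about the tool's x, y, z normalised to -1 to 1, where 1 is 30 degrees, then the opening, from 0 (shut) to 1 (fully open). A call has exactly 8 rows; each row is the pose to reach, as a shift and turn from the pose measured when the call began, along the tool's axes at that moment; what a row does not reach only later rows make up. A row lasts 1/10 s, in which the tool goes at most 50 mm and 8.59 degrees, less where a joint would pass 70% of its speed; a pose out of reach is approached as far as the arm can. A call with a number of a shift or a turn outside -1 to 1 is refused whole. A call with a gripper value outside its range is refused whole. The fingers move at their own pace and stop on an object; the grip force is fixed at half the most. Time passes only in rows, so rows that repeat a pose let the fingers close, or fill a call up. It gives the time, the measured TCP pose, the force and the opening at its end, in the units of the state.
- get_obs(): the state, without advancing time (a new reading comes with each control period).
- capture(name): name is "side" or "top"; returns the picture (420x560x3 uint8, red, green, blue); there is no depth.
- get_calibration(name): a dict with "vfov" (degrees; the focal length in pixels is half the picture's height over the tangent of half this angle, whatever the lens; pixels are square), "cx", "cy" (the principal point, pixels), "cam_to_world" (4x4, takes a point from camera to world coordinates). Camera axes: x right, y up, looking along -z (the intrinsics and any distortion apply to the point x, -y, -z); pixel columns grow to the right and rows downward; lengths in mm; the calibration is good to about 2 mm. A picture is of the moment at which its call begins. get_calibration takes no time and is no camera call.
- close_job(): hands the job in, once; it reports no verdict.
The state is a dict: "time": time; "joint_positions": joint angles; "dq": joint speeds; "tau": joint torques, N m; "tool_pos": TCP position; "tcp_rot": TCP orientation; "contact_force": force on the tool from outside, world axes, zero at the start; "moment": the same for the moment, N m; "grip_width": finger opening in mm.
Only numpy, scipy, OpenCV 4.12 (cv2) and the standard library are available. Lean on these libraries where they do the work, as an engineer would, in place of code of your own. Each camera call takes 0.05 s, during which the arm holds its last target.

TASK

First slide the grey order tray along the table, without lifting it, until it sits inside the yellow taped outline. Then take the blue shelf bar out of the carton through the opening between its taped-down end flaps (the bar is longer than the opening, so tilt it), and finish holding the bar still in the gripper with its middle over the middle of the tray and the whole bar at least a hand's breadth above the tray, touching nothing else. Leave the roll of tape, the bottle and the small screw box where they are.

Things in the scene. Friction and masses are not known exactly. Their poses are not given: they have to be found in the camera images.
- carton: Heavy cardboard carton, does not move. Outside 376 (its x) x 160 (y) x 110 mm high; walls and bottom 5 mm, so inside 366 x 150 mm. Rigid flaps 4 mm thick (top at 110 mm, underside at 106 mm) cover the top at both x ends. Origin: centre of the underside, on the table; z up. Its long axis x points roughly away from the robot.
- carton_opening (a point): Centre of the opening left between the two flaps: 235 mm (carton's x) by 150 mm (carton's y), in the middle of the top, 110 mm above the table, level with the flaps' top; axes as the carton's.
- carton_block (a point): Middle of the top of a fixed packing block inside the carton, 60 mm above the table. The block is 60 mm long (carton's x) and as wide as the inside (150 mm); both sides of it are empty down to the inner floor, 5 mm above the table.
- bar: Blue painted steel bar with small dark holes, 280 (its x) x 18 (y) x 20 mm high (z), 0.11 to 0.22 kg, centre of mass in its middle. At the start it lies on the packing block, its underside 60 mm above the table, roughly along the carton's long axis, its middle seen through the opening, its ends under the flaps. Origin: centre of the underside.
- bar_mid (a point): Middle of the bar, centre of its section, 10 mm above its underside.
- bar_end_a (a point): Centre of the bar's end face at its +x end, 140 mm from the middle.
- bar_end_b (a point): Centre of the bar's end face at its -x end, 140 mm from the middle.
- tray: Loose grey plastic order tray, open at the top, 150 (its x) x 200 (its y) x 45 mm high, walls and floor 4 mm thick, about 0.25 kg, empty; it slides on the table. Origin: centre of the underside. At the start it stands farther from the robot than the outline, overlapping it in part.
- outline: Flat yellow tape outline stuck on the table (no height to speak of). Inside the tape it is 200 (its x) x 250 (its y) mm, tape 18 mm wide. Origin: its centre on the table. The tray belongs inside, its x along the outline's x.
- tape_roll: Loose orange roll of tape lying flat, 100 mm across, 45 mm high, between the robot and the outline. Origin: centre of the underside. Leave alone.
- bottle: Loose white bottle with a blue cap, standing, 60 mm across, 150 mm high, beyond the carton's far end. Origin: centre of the underside. Leave alone.
- screw_box: Loose small cardboard box, 60 x 70 x 45 mm high, in front of the robot between carton and outline. Origin: centre of the underside. Leave alone.
Mind the look-alikes: they are no part of the job. Of the things like the tray, leave any that is brown; of the rest the larger one is meant.

How it is judged (in metres and radians):
On the way, in this order (a step that is already met when the one before it is completed fails the run):
1. the tray stands inside the taped outline (x of tray in the frame of outline between -0.03 and 0.03 m and y of tray in the frame of outline between -0.03 and 0.03 m and angle between the x axis of tray and the x axis of outline, either way round below 0.35 rad and height (world z) of tray below 0.01 m and linear speed of tray below 0.03 m/s), for 0.2 s.
2. the bar is held clear above the carton (height (world z) of each of bar_end_a, bar_end_b above 0.12 m and contact force between the fingers and bar above 1 N and contact force between bar and carton below 0.2 N and contact force between bar and tray below 0.2 N and contact force between bar and bottle below 0.2 N), for 0.2 s.
At the end, for the whole second after the job is handed in: Tray flat inside the outline (centre within 30 mm along each outline axis, turned under 0.35 rad); bar still in the fingers (over 1 N, under 0.05 m/s), its middle within 60 mm of the tray centre from above, both ends over 110 mm above the table, touching neither carton, tray nor bottle (all of step 1 and height (world z) of each of bar_end_a, bar_end_b above 0.11 m and contact force between the fingers and bar above 1 N and contact force between bar and carton below 0.2 N and contact force between bar and tray below 0.2 N and contact force between bar and bottle below 0.2 N and horizontal distance between bar_mid and tray below 0.06 m and linear speed of bar below 0.05 m/s); the arm keeps its last pose, push and grip.
It fails at once if the tray is lifted off the table instead of being slid (height (world z) of tray above 0.02 m).
It fails at once if the roll of tape is moved by more than 30 mm or tipped over (distance of tape_roll from where it was at the start of the episode above 0.03 m or angle between tape_roll's own z axis and vertical above 0.5 rad).
It fails at once if the bottle is moved by more than 30 mm or tipped over (distance of bottle from where it was at the start of the episode above 0.03 m or angle between bottle's own z axis and vertical above 0.5 rad).
It fails at once if the small screw box is moved by more than 30 mm or tipped over (distance of screw_box from where it was at the start of the episode above 0.03 m or angle between screw_box's own z axis and vertical above 0.5 rad).
It also fails if it takes over 64 s, if anything falls off the work surface, if the arm or the gripper's body presses on something with over 40 N, if the wrist force passes 120 N, or if a joint passes its speed limit or range.

## Working session

There is one attempt and no reset: what is moved stays moved. The work goes in short steps, Python scripts to look and compute and a tool call to move; the robot and the scene stay as the last step left them, time stands still between calls to the robot, and variables do not carry over. Pictures are saved under pics/ and viewed, and the job is handed in when it is done.

Besides the shell and the picture viewer there is one more tool, called as name(argument=value, ...), one argument or row to a line, values as JSON. carry_out: Moves the arm, as the interface text tells. Scaled input: -1 to 1 covers 40 cm each way for a shift and 30 degrees each way for a turn. Its arguments: {"type":"object","properties":{"moves":{"type":"array","items":{"type":"number"}}},"required":["moves"]}

```bash
ls; mkdir -p pics
python3 - <<'E'
from plant import *
import cv2
print(get_obs())
for n in("side","top"):
    print(n,get_calibration(n))
    cv2.imwrite(f"pics/{n}0.png",capture(n)[:,:,::-1])
E
```

```text
pics
{'time': 0.0, 'joint_positions': array([ 1.05800375e+00,  3.42717763e-01,  1.52498559e+00, -9.11462665e-06,
        1.27539785e+00, -1.45985226e-01]), 'dq': array([-0.00133468, -0.00093369,  0.00302559, -0.00098567,  0.00036395,
        0.00047209]), 'tau': array([-2.69729033e-03, -4.31249321e+01, -2.44215631e+01,  7.14535592e-02,
        5.60801430e-02, -9.43563828e-05]), 'tool_pos': array([188.07659111, 489.76151656, 243.05848579]), 'tcp_rot': array([-3.14009889e+00, -2.10820788e-04,  2.77478780e+00]), 'contact_force': array([ 0.36314071, -0.13478623,  0.19958516]), 'moment': array([-0.01268909, -0.01788788,  0.02267451]), 'grip_width': 91.71459548020749}
side {'vfov': 50.20303805731436, 'cx': 275.9529033217906, 'cy': 207.19289765282733, 'cam_to_world': array([[ 7.42804082e-01,  4.35443802e-01, -5.08557559e-01,
        -1.54381230e+02],
       [-6.69281931e-01,  5.02725728e-01, -5.47109257e-01,
        -6.60540878e+02],
       [ 1.74296342e-02,  7.46763374e-01,  6.64861392e-01,
         1.04434035e+03],
       [ 0.00000000e+00,  0.00000000e+00,  0.00000000e+00,
         1.00000000e+00]])}
top {'vfov': 43.03211122486591, 'cx': 282.38005649869217, 'cy': 210.89004723900237, 'cam_to_world': array([[-1.49018871e-02,  9.97284059e-01, -7.21279345e-02,
         4.30054390e+02],
       [-9.99861196e-01, -1.54002229e-02, -6.35784424e-03,
         1.17402830e+02],
       [-7.45136298e-03,  7.20231789e-02,  9.97375124e-01,
         1.87111802e+03],
       [ 0.00000000e+00,  0.00000000e+00,  0.00000000e+00,
         1.00000000e+00]])}
```

View pics/side0.png

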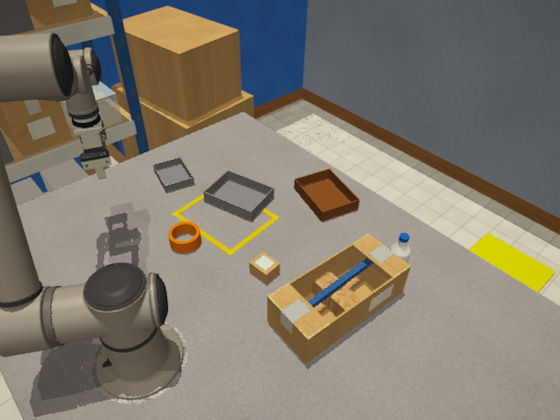

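View pics/top0.png

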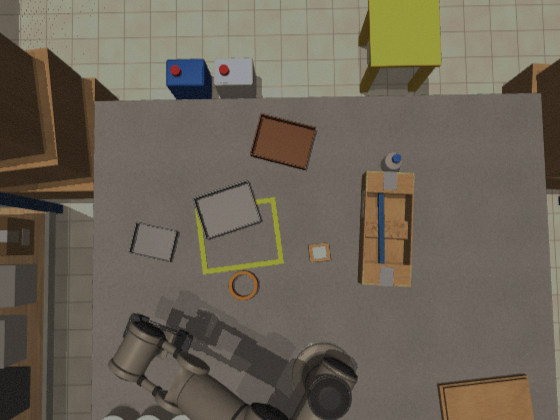

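The side view shows the whole scene. In the top view the grey tray is near (228,210), the outline near (240,236), the tape roll at (243,286), the screw box at (319,253), the carton around (387,229), the bar at about x=381 and the bottle at (394,160). I'll enlarge both views.

```bash
cat > h.py <<'E'
import numpy as np, cv2
from plant import *
from scipy.spatial.transform import Rotation as R
def K(n):
    c=get_calibration(n); f=210/np.tan(np.radians(c['vfov']/2)); return c,f
def p2w(n,u,v,z):
    c,f=K(n); M=c['cam_to_world']
    d=M[:3,:3]@np.array([(u-c['cx'])/f,-(v-c['cy'])/f,-1]); o=M[:3,3]
    return o+d*(z-o[2])/d[2]
def w2p(n,P):
    c,f=K(n); M=c['cam_to_world']
    q=M[:3,:3].T@(np.array(P,float)-M[:3,3]); return c['cx']+f*q[0]/-q[2], c['cy']-f*q[1]/-q[2]
def crop(img,u0,v0,w,h,s,name):
    i=cv2.resize(img[v0:v0+h,u0:u0+w],None,fx=s,fy=s,interpolation=cv2.INTER_CUBIC)
    cv2.imwrite(name,i)
E
python3 - <<'E'
import cv2
from h import *
t=cv2.imread("pics/top0.png")
crop(t,185,170,110,130,4.5,"pics/c1.png")
crop(t,300,145,120,150,4,"pics/c2.png")
s=cv2.imread("pics/side0.png")
crop(s,160,160,130,110,5,"pics/c3.png")
crop(s,240,220,180,145,4,"pics/c4.png")
E
```

```text
(no output)
```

View pics/c1.png

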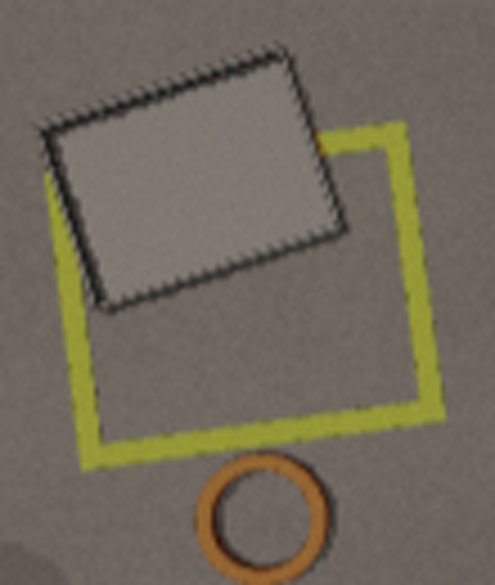

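View pics/c2.png

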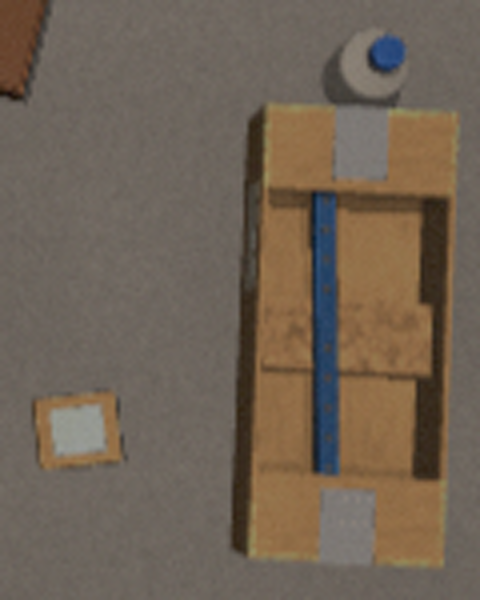

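View pics/c3.png

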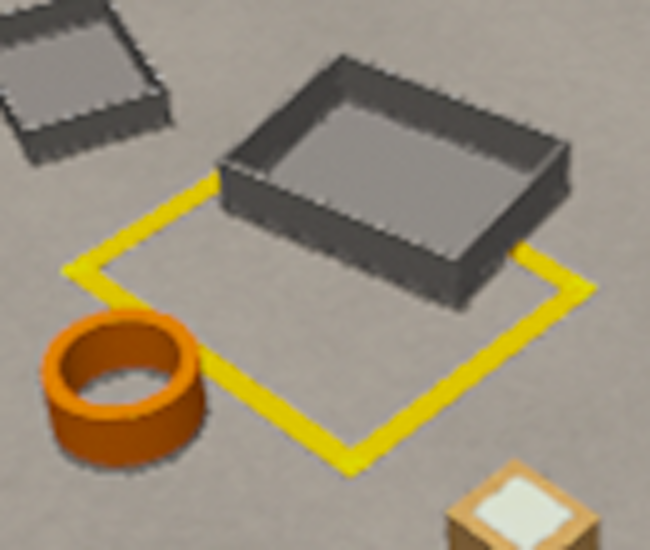

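View pics/c4.png

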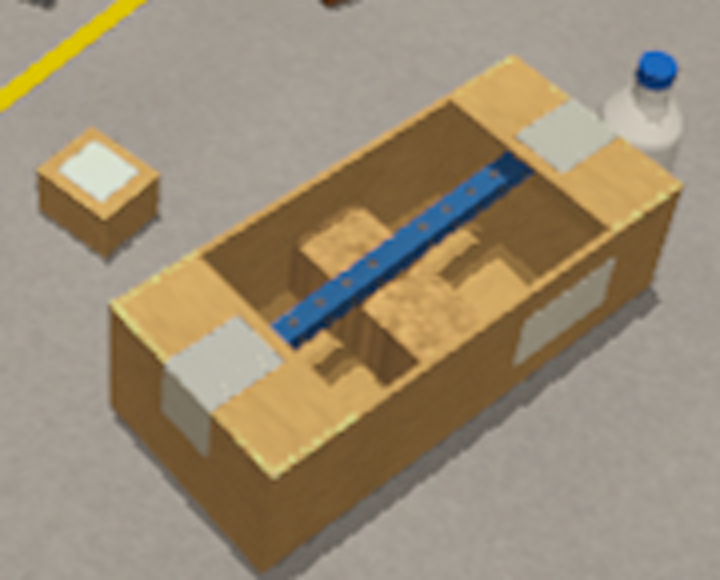

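Run:
```python
from h import *
def m(pts,u0,v0,s,z,n="top"):
    return np.array([p2w(n,u0+(x+.5)/s-.5,v0+(y+.5)/s-.5,z) for x,y in pts])[:,:2]
np.set_printoptions(precision=1,suppress=True)
o=m([(80,469),(445,417),(405,123)],185,170,4.5,0)
oc=(o[0]+o[2])/2; d=o[0]-o[1]; print("outline",oc,"yaw",np.degrees(np.arctan2(d[1],d[0]))-90,np.linalg.norm(d),np.linalg.norm(o[2]-o[1]))
t=m([(42,130),(285,47),(347,232),(104,310)],185,170,4.5,45)
d=t[0]-t[1]+t[3]-t[2];print("tray",t,t.mean(0),"yaw",np.degrees(np.arctan2(d[1],d[0]))-90,np.linalg.norm(t[0]-t[1]),np.linalg.norm(t[1]-t[2]))
ts=m([(344,55),(571,146),(459,263),(220,162)],160,160,5,45,"side");print("tray side",ts,ts.mean(0))
os=m([(62,270),(352,475),(597,289)],160,160,5,0,"side");print("outl side",os,(os[0]+os[2])/2)
c=m([(266,104),(458,113),(443,566),(249,557)],300,145,4,110)
d=c[0]-c[3]+c[1]-c[2];print("carton",c,c.mean(0),"yaw",np.degrees(np.arctan2(d[1],d[0])),np.linalg.norm(d)/2,np.linalg.norm(c[0]-c[1]))
cs=m([(512,56),(682,186),(275,477),(111,302)],240,220,4,110,"side");print("carton side",cs,cs.mean(0))
b=m([(324,193),(328,472)],300,145,4,80);print("bar",b)
b=m([(520,165),(284,332)],240,220,4,80,"side");print("bar side",b)
print("roll",m([(264,519)],185,170,4.5,45),"box",m([(79,430)],300,145,4,45),"bottle cap",m([(387,53)],300,145,4,150))
```

```text
outline [482.1 284.1] yaw 7.2294053063427555 286.41933618807076 231.68303273390697
tray [[609.6 433.2]
 [670.7 246.4]
 [527.8 200.5]
 [471.2 386.4]] [569.8 316.6] yaw 17.525644775471434 196.601820725966 150.04190248015288
tray side [[613.3 426.9]
 [669.4 239. ]
 [532.  196.5]
 [473.2 385.2]] [572.  311.9]
outl side [[352.9 407.7]
 [386.8 127.4]
 [617.2 153. ]] [485.  280.4]
carton [[ 687.5 -152.1]
 [ 677.4 -311.4]
 [ 303.9 -286.9]
 [ 313.5 -128.4]] [ 495.6 -219.7] yaw -3.689837770972174 374.52888585634327 159.55860141330933
carton side [[ 686.5 -156.4]
 [ 676.2 -314.5]
 [ 305.3 -289.1]
 [ 316.3 -129.5]] [ 496.1 -222.4]
bar [[ 615.4 -203.6]
 [ 381.1 -200.4]]
bar side [[ 631.4 -214.7]
 [ 400.6 -205.3]]
roll [[311.4 265.9]] box [[418.9   4.8]] bottle cap [[ 721.9 -245.5]]
```

Run:
```python
import cv2
from h import *
t=cv2.imread("pics/top0.png")
crop(t,360,185,50,85,7,"pics/c5.png")
s=cv2.imread("pics/side0.png")
crop(s,302,252,78,60,10,"pics/c6.png")
```

```text
(no output)
```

View pics/c5.png

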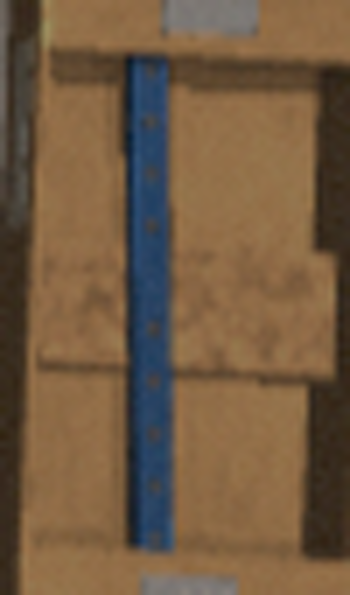

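View pics/c6.png

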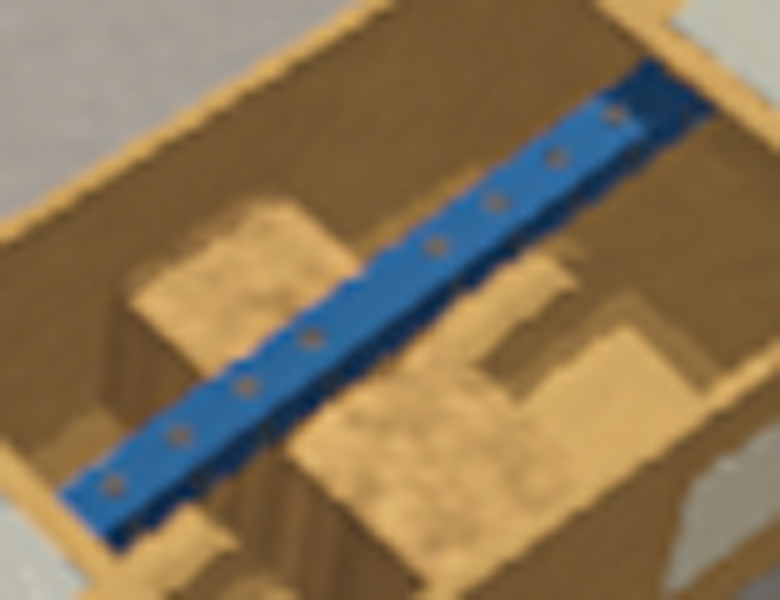

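```bash
cat >> h.py <<'E'
def rows(targets, obs=None):
    """targets: (pos, Rotation, grip)"""
    o=obs or get_obs(); p0=o['tool_pos']; R0=R.from_euler('xyz',o['tcp_rot'])
    for p,Rt,g in targets:
        s=R0.inv().apply(np.array(p)-p0)/400; w=(R0.inv()*Rt).as_rotvec()/np.radians(30)
        print([round(float(x),3) for x in (*s,*w,g)])
def down(yaw,tilt=0):
    # tilt: + raises the far(+x) end about horizontal jaw axis
    ax=np.array([np.sin(np.radians(yaw)),-np.cos(np.radians(yaw)),0]) # tool y in world
    return R.from_rotvec(ax*np.radians(tilt))*R.from_euler('xyz',[np.pi,0,np.radians(yaw)])
E
python3 - <<'E'
from h import *
np.set_printoptions(precision=1,suppress=True)
def m(pts,u0,v0,s,z,n="top"):
    return np.array([p2w(n,u0+(x+.5)/s-.5,v0+(y+.5)/s-.5,z) for x,y in pts])[:,:2]
print(m([(151,71),(151.5,121),(152,174),(152,226),(154,328),(154,381),(154,433),(155,486)],360,185,7,80))
print(m([(617,115),(558,157),(497,203),(436,246),(312,338),(246,386),(180,436),(114,486)],302,252,10,80,"side"))
# check: opposite (front) tray grasp
print(get_obs()['joint_positions'])
c=np.array([571,314]);a=np.radians(17.5)
g=c-73*np.array([np.cos(a),np.sin(a)]);print(g)
rows([((*g,110),down(107.5),.6)])
E
```

```text
[[ 609.2 -205.2]
 [ 585.  -204.8]
 [ 559.4 -204.3]
 [ 534.3 -203.6]
 [ 485.3 -203.1]
 [ 459.9 -202.4]
 [ 435.1 -201.7]
 [ 409.8 -201.5]]
[[ 611.1 -207.9]
 [ 586.3 -207. ]
 [ 560.5 -206.7]
 [ 535.9 -205.7]
 [ 486.3 -204.8]
 [ 460.9 -204.2]
 [ 435.6 -203.9]
 [ 410.8 -203.7]]
[ 1.1  0.3  1.5 -0.   1.3 -0.1]
[501.4 292. ]
[-0.908, -0.18, 0.333, -0.003, 0.001, 1.716, 0.6]
```

carry_out(
  moves=[-0.2,-0.04,0.05,0,0,0.25,0.6,-0.4,-0.08,0.12,0,0,0.5,0.6,-0.6,-0.12,0.2,0,0,0.7,0.6,-0.8,-0.16,0.28,0,0,0.9,0.6,-0.908,-0.18,0.333,-0.003,0.001,1,0.6,-0.908,-0.18,0.333,-0.003,0.001,1,0.6,-0.908,-0.18,0.333,-0.003,0.001,1,0.6,-0.908,-0.18,0.333,-0.003,0.001,1,0.6],
)

```text
time: 0.9
tool_pos: [502.7, 290.5, 108.6]
tcp_rot: [-3.141, -0.001, 2.25]
contact_force: [-0.1, 1.0, -0.0]
grip_width: 55.1
```

Run:
```python
from h import *
g=(501.4,292)
rows([((*g,110),down(107.5),.6),((*g,32),down(107.5),.6)])
print(get_obs())
```

```text
[0.005, -0.0, -0.004, -0.002, -0.001, 0.715, 0.6]
[0.005, 0.0, 0.191, -0.002, -0.001, 0.715, 0.6]
{'time': 0.9, 'joint_positions': array([ 3.91825812e-01,  5.76795051e-01,  1.54226800e+00,  3.43188428e-04,
        1.02353852e+00, -2.88013219e-01]), 'dq': array([-0.58918544,  0.48134835, -0.37540404,  0.00693988, -0.11327586,
       -0.58836923]), 'tau': array([  1.50185186, -53.71244788, -19.02648926,  -0.11249023,
         0.26892093,   0.67610398]), 'tool_pos': array([502.65079867, 290.45106869, 108.58815464]), 'tcp_rot': array([-3.14070846e+00, -5.67411612e-04,  2.25045638e+00]), 'contact_force': array([-0.0559164 ,  0.98818951, -0.04094792]), 'moment': array([0.01835709, 0.0148453 , 0.0010268 ]), 'grip_width': 55.08787560002385}
```

carry_out(
  moves=[0.005,0,0,0,0,0.4,0.6,0.005,0,0,0,0,0.715,0.6,0.005,0,0,0,0,0.715,0.6,0.005,0,0.06,0,0,0.715,0.6,0.005,0,0.12,0,0,0.715,0.6,0.005,0,0.19,0,0,0.715,0.6,0.005,0,0.19,0,0,0.715,0.6,0.005,0,0.19,0,0,0.715,0.6],
)

```text
time: 1.7
tool_pos: [501.2, 291.9, 32.5]
tcp_rot: [-3.139, -0.0, 1.876]
contact_force: [-0.2, -1.3, 1.0]
grip_width: 55.2
```

Run:
```python
from h import *
s=capture("side");s=s[:,:,::-1].copy()
crop(s,100,120,220,160,3.6,"pics/d1.png")
```

```text
(no output)
```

View pics/d1.png

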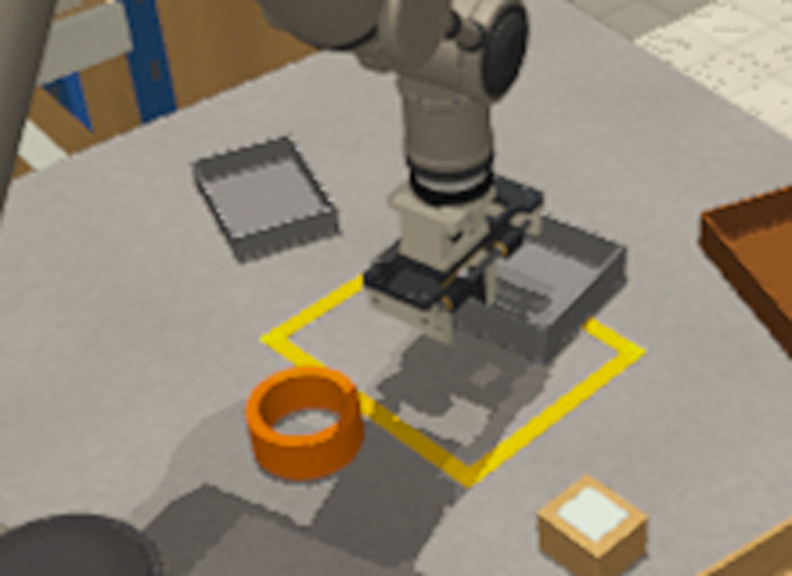

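The fingers straddle the tray's near wall at about (470,300) in the crop, one inside and one outside. I'll close on it.

carry_out(
  moves=[0,0,0,0,0,0,0,0,0,0,0,0,0,0,0,0,0,0,0,0,0,0,0,0,0,0,0,0,0,0,0,0,0,0,0,0,0,0,0,0,0,0,0,0,0,0,0,0,0,0,0,0,0,0,0,0],
)

```text
time: 2.55
tool_pos: [502.1, 292.3, 33.5]
tcp_rot: [3.141, -0.0, 1.876]
contact_force: [2.2, 0.0, -0.0]
grip_width: 3.8
```

Run:
```python
from h import *
o=get_obs();print(o['tool_pos'],o['contact_force'],o['grip_width'])
a=np.radians(7.5);c=np.array([483.5,282]);g=c-73*np.array([np.cos(a),np.sin(a)])
p=o['tool_pos'];y0=np.degrees(o['tcp_rot'][2])
for f in np.linspace(1/7,1,7):
    rows([((*(p[:2]+f*(g-p[:2])),p[2]),down(y0+f*(97.5-y0)),0)],o)
```

```text
[502.13358942 292.33009102  33.53781346] [ 2.232114    0.00664972 -0.03029397] 3.8031813432741326
[0.003, -0.033, -0.0, 0.001, -0.001, 0.048, 0.0]
[0.006, -0.066, -0.0, 0.001, -0.001, 0.095, 0.0]
[0.009, -0.099, -0.0, 0.001, -0.001, 0.143, 0.0]
[0.012, -0.133, -0.0, 0.001, -0.001, 0.19, 0.0]
[0.015, -0.166, -0.0, 0.001, -0.001, 0.238, 0.0]
[0.018, -0.199, -0.0, 0.001, -0.001, 0.285, 0.0]
[0.021, -0.232, -0.0, 0.001, -0.001, 0.333, 0.0]
```

carry_out(
  moves=[0.003,-0.033,0.001,0,0,0.048,0,0.006,-0.066,0.001,0,0,0.095,0,0.009,-0.099,0.001,0,0,0.143,0,0.012,-0.133,0.001,0,0,0.19,0,0.015,-0.166,0.001,0,0,0.238,0,0.018,-0.199,0.001,0,0,0.285,0,0.021,-0.232,0.001,0,0,0.333,0,0.021,-0.232,0.001,0,0,0.333,0],
)

```text
time: 3.35
tool_pos: [409.7, 272.2, 33.5]
tcp_rot: [-3.141, -0.0, 1.701]
contact_force: [-4.4, -1.0, 7.3]
grip_width: 3.6
```

carry_out(
  moves=[0,0,0,0,0,0,0.2,0,0,0,0,0,0,0.35,0,0,0,0,0,0,0.5,0,0,0,0,0,0,0.5,0,0,0,0,0,0,0.5,0,0,-0.08,0,0,0,0.5,0,0,-0.16,0,0,0,0.5,0,0,-0.25,0,0,0,0.5],
)

```text
time: 4.15
tool_pos: [409.3, 271.9, 134.0]
tcp_rot: [-3.139, 0.0, 1.701]
contact_force: [-0.4, -0.3, -0.7]
grip_width: 45.6
```

Run:
```python
from h import *
s=capture("side")[:,:,::-1].copy()
crop(s,150,130,160,130,4.5,"pics/e1.png")
s=capture("top")[:,:,::-1].copy()
crop(s,180,170,160,130,4.5,"pics/e2.png")
print(get_obs()['joint_positions'],get_obs()['tool_pos'])
```

```text
[4.30144479e-01 3.99989650e-01 1.76257851e+00 5.73768494e-04
 9.71098733e-01 2.99061785e-01] [412.1875377  273.32399536 137.72557133]
```

View pics/e1.png

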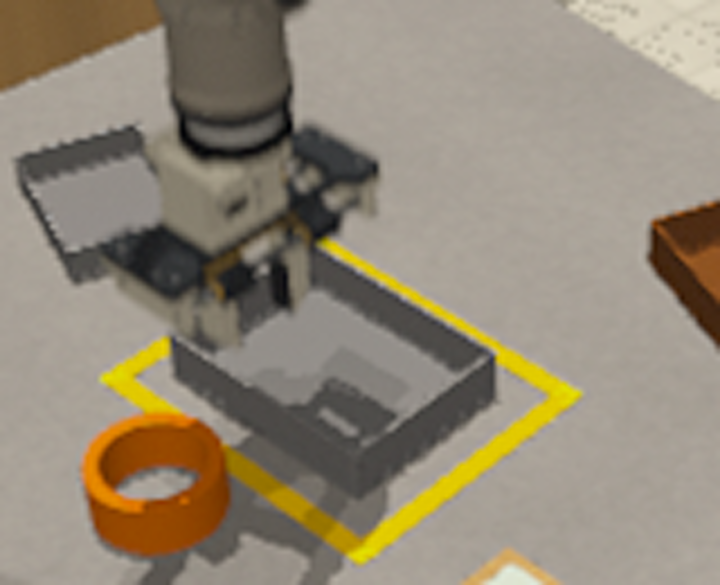

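View pics/e2.png

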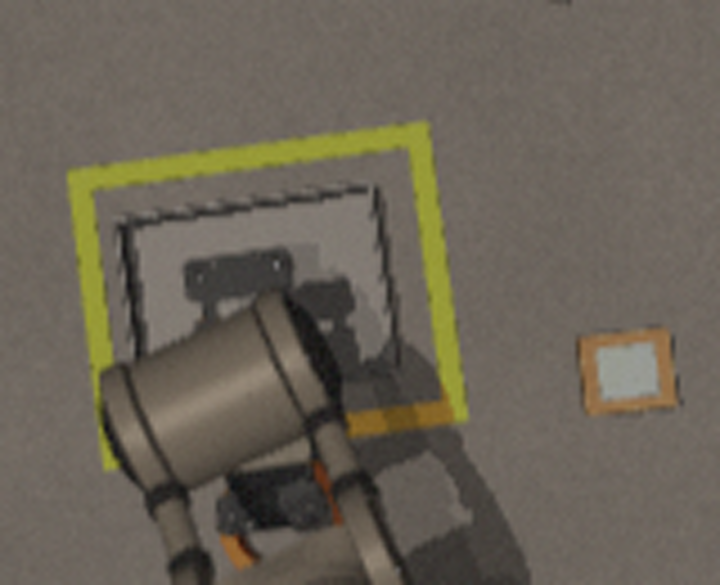

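The tray's visible corners, (120,216), (375,185) and (398,370) in the enlarged top view, sit well inside the outline, and the roll and screw box look untouched. Next is the bar.

Run:
```python
from h import *
rows([((445,110,230),down(97.5-29.5),.45),])
```

```text
[-0.415, 0.03, -0.232, 0.013, -0.009, 0.983, 0.45]
```

carry_out(
  moves=[0,0,-0.1,0,0,0.1,0.45,-0.1,0.01,-0.2,0,0,0.3,0.45,-0.2,0.02,-0.232,0,0,0.5,0.45,-0.3,0.025,-0.232,0,0,0.7,0.45,-0.415,0.03,-0.232,0,0,0.983,0.45,-0.415,0.03,-0.232,0,0,0.983,0.45,-0.415,0.03,-0.232,0,0,0.983,0.45,-0.415,0.03,-0.232,0,0,0.983,0.45],
)

```text
time: 5.05
tool_pos: [444.8, 110.7, 229.7]
tcp_rot: [3.137, -0.006, 1.188]
contact_force: [0.6, 0.3, 0.7]
grip_width: 41.0
```

Run:
```python
from h import *
rows([((480,-50,230),down(68-29.5),.45),])
```

```text
[-0.34, 0.232, -0.002, 0.005, -0.013, 0.986, 0.45]
```

carry_out(
  moves=[-0.08,0.06,-0.002,0,0,0.2,0.45,-0.16,0.12,-0.002,0,0,0.45,0.45,-0.25,0.18,-0.002,0,0,0.7,0.45,-0.34,0.232,-0.002,0.005,-0.013,0.986,0.45,-0.34,0.232,-0.002,0.005,-0.013,0.986,0.45,-0.34,0.232,-0.002,0.005,-0.013,0.986,0.45,-0.34,0.232,-0.002,0.005,-0.013,0.986,0.45,-0.34,0.232,-0.002,0.005,-0.013,0.986,0.45],
)

```text
time: 5.85
tool_pos: [480.0, -48.5, 230.1]
tcp_rot: [-3.141, -0.0, 0.676]
contact_force: [0.0, 0.3, 0.2]
grip_width: 41.2
```

Run:
```python
from h import *
import cv2
cv2.imwrite("pics/f_top.png",cv2.resize(capture("top")[130:310,180:420,::-1],None,fx=3.3,fy=3.3,interpolation=cv2.INTER_CUBIC))
rows([((510,-204.5,180),down(38.5-29.5),.45),])
```

```text
[-0.185, 0.351, 0.125, -0.001, -0.0, 0.989, 0.45]
```

View pics/f_top.png

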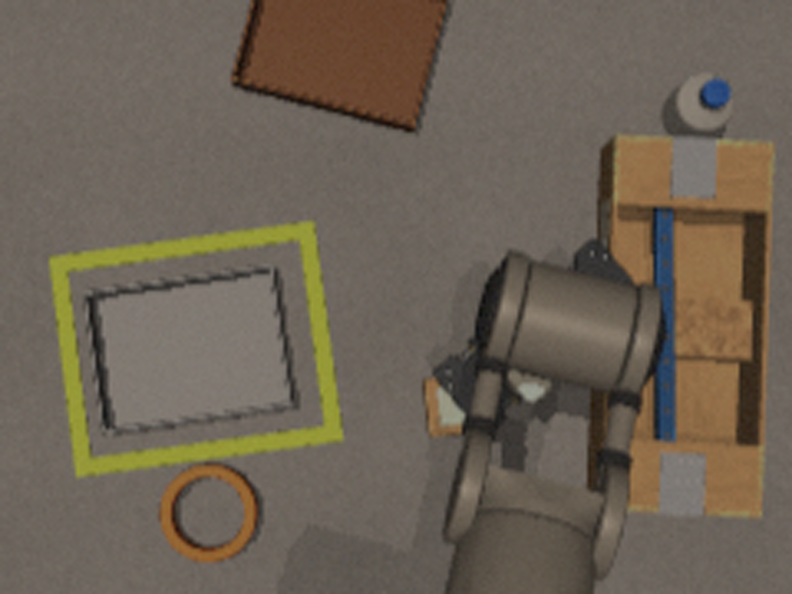

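The tray's rim corners are at (88,293), (275,270), (298,406) and (107,433), inside outline corners (50,258), (315,223), (343,440) and (77,476). I'll compute the offset.

Run:
```python
from h import *
f=lambda P,z:np.array([p2w("top",180+x/3.3-.35,130+y/3.3-.35,z)[:2] for x,y in P])
t=f([(88,293),(275,270),(298,406),(107,433)],45);o=f([(50,258),(315,223),(343,440),(77,476)],0)
for q in(t,o):
    d=q[0]-q[3]+q[1]-q[2];print(q.mean(0),np.degrees(np.arctan2(d[1],d[0])))
```

```text
[478.8691835  283.02691874] 8.150727175135632
[481.64644609 282.58973319] 6.692087223321016
```

carry_out(
  moves=[-0.04,0.08,0,0,0,0.2,0.45,-0.08,0.16,0.02,0,0,0.45,0.45,-0.13,0.24,0.05,0,0,0.7,0.45,-0.185,0.351,0.125,0,0,0.989,0.45,-0.185,0.351,0.125,0,0,0.989,0.45,-0.185,0.351,0.125,0,0,0.989,0.45,-0.185,0.351,0.125,0,0,0.989,0.45,-0.185,0.351,0.125,0,0,0.989,0.45],
)

```text
time: 6.7
tool_pos: [510.4, -203.1, 181.1]
tcp_rot: [3.141, -0.001, 0.16]
contact_force: [0.1, -0.3, -0.1]
grip_width: 41.3
```

Run:
```python
from h import *
rows([((510,-204.5,z),down(-1.1),.45) for z in (180,140,110,83)])
```

```text
[-0.002, 0.003, 0.003, 0.0, -0.002, 0.343, 0.45]
[-0.002, 0.003, 0.103, 0.0, -0.002, 0.343, 0.45]
[-0.002, 0.003, 0.178, 0.0, -0.002, 0.343, 0.45]
[-0.002, 0.003, 0.245, 0.0, -0.002, 0.343, 0.45]
```

carry_out(
  moves=[-0.002,0.003,0.003,0,0,0.2,0.45,-0.002,0.003,0.003,0,0,0.343,0.45,-0.002,0.003,0.003,0,0,0.343,0.45,-0.002,0.003,0.103,0,0,0.343,0.45,-0.002,0.003,0.178,0,0,0.343,0.45,-0.002,0.003,0.22,0,0,0.343,0.45,-0.002,0.003,0.245,0,0,0.343,0.45,-0.002,0.003,0.245,0,0,0.343,0.45],
)

```text
time: 7.5
tool_pos: [509.6, -203.7, 82.5]
tcp_rot: [-3.141, 0.0, -0.017]
contact_force: [-0.2, 0.1, -0.0]
grip_width: 41.3
```

Run:
```python
from h import *
s=capture("side")[:,:,::-1].copy()
crop(s,240,180,180,145,4.2,"pics/g1.png")
print(get_obs()['tool_pos'],get_obs()['joint_positions'])
```

```text
[ 510.18758733 -204.08797088   83.5022681 ] [-5.20383773e-01  5.61760440e-01  1.65895174e+00  8.32950591e-04
  9.19509796e-01  1.06774578e+00]
```

View pics/g1.png

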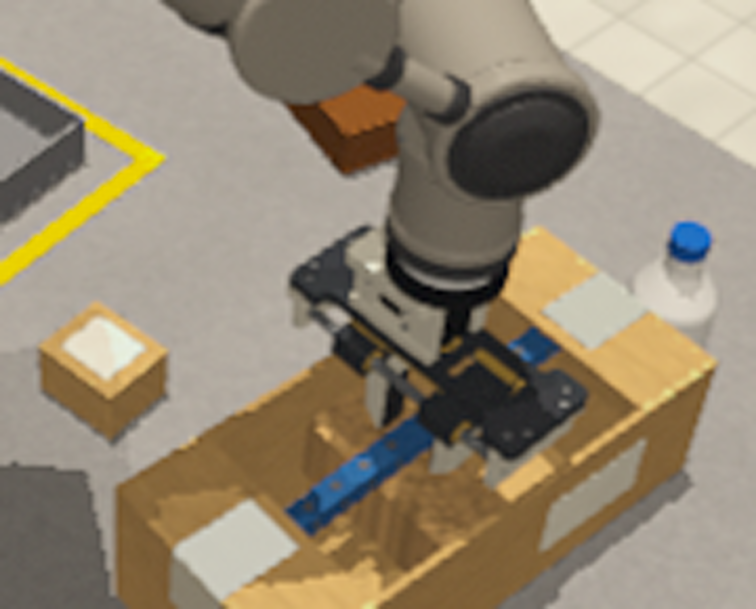

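The fingers straddle the bar, at about (385,395) and (450,445) in the crop, clear of the carton walls. I'll close on the bar.

carry_out(
  moves=[0,0,0,0,0,0,0,0,0,0,0,0,0,0,0,0,0,0,0,0,0,0,0,0,0,0,0,0,0,0,0,0,0,0,0,0,0,0,0,0,0,0,0,0,0,0,0,0,0,0,0,0,0,0,0,0],
)

```text
time: 8.35
tool_pos: [510.5, -204.2, 84.2]
tcp_rot: [3.141, -0.003, -0.018]
contact_force: [-0.5, 0.7, 5.5]
grip_width: 17.6
```

Run:
```python
from h import *
o=get_obs();print(o['tool_pos'],o['contact_force'],o['grip_width'])
u=np.array([np.cos(np.radians(3.7)),-np.sin(np.radians(3.7)),0])
p=o['tool_pos']; up=np.array([0,0,1.])
# lift 8, then slide -45 along carton x
rows([(p+9*up,down(-1.1),0),(p+9*up-22*u,down(-1.1),0),(p+9*up-45*u,down(-1.1),0)],o)
```

```text
[ 510.51445425 -204.20171297   84.18965621] [-0.49255385  0.70615705  5.49938226] 17.576108319948172
[0.0, 0.0, -0.022, 0.001, -0.005, 0.003, 0.0]
[-0.055, -0.003, -0.023, 0.001, -0.005, 0.003, 0.0]
[-0.112, -0.005, -0.023, 0.001, -0.005, 0.003, 0.0]
```

carry_out(
  moves=[0,0,-0.012,0,0,0,0,0,0,-0.023,0,0,0,0,-0.02,-0.001,-0.023,0,0,0,0,-0.045,-0.002,-0.023,0,0,0,0,-0.07,-0.003,-0.023,0,0,0,0,-0.092,-0.004,-0.023,0,0,0,0,-0.112,-0.005,-0.023,0,0,0,0,-0.112,-0.005,-0.023,0,0,0,0],
)

```text
time: 9.15
tool_pos: [464.5, -201.2, 93.2]
tcp_rot: [3.142, -0.002, -0.018]
contact_force: [1.3, 0.2, -2.1]
grip_width: 17.6
```

Run:
```python
from h import *
s=capture("side")[:,:,::-1].copy()
crop(s,240,180,180,145,4.2,"pics/g2.png")
o=get_obs();print(o['tool_pos'],o['contact_force'],o['grip_width'],o['joint_positions'])
p=o['tool_pos']; off=14 # bar centre 14 below tcp along tool z
# bar centre target, tilt
b0=p-np.array([0,0,off])
for th,dz in((5,2),(10,5),(15,9),(20,13),(26,18)):
    Rt=down(-1.1,th); rows([(b0+[0,0,dz]-off*Rt.apply([0,0,1]),Rt,0)],o)
```

```text
[ 465.3233369  -201.46521463   93.39553447] [ 0.56655059  0.32292326 -1.94270939] 17.368759981008022 [-5.60385704e-01  4.85030735e-01  1.77101720e+00  1.17877932e-03
  8.83072403e-01  1.02805756e+00]
[-0.003, -0.0, -0.005, 0.001, 0.162, 0.002, 0.0]
[-0.006, 0.0, -0.012, 0.001, 0.328, 0.002, 0.0]
[-0.009, 0.0, -0.021, 0.001, 0.495, 0.002, 0.0]
[-0.012, 0.0, -0.03, 0.001, 0.662, 0.002, 0.0]
[-0.015, 0.0, -0.041, 0.001, 0.862, 0.002, 0.0]
```

View pics/g2.png

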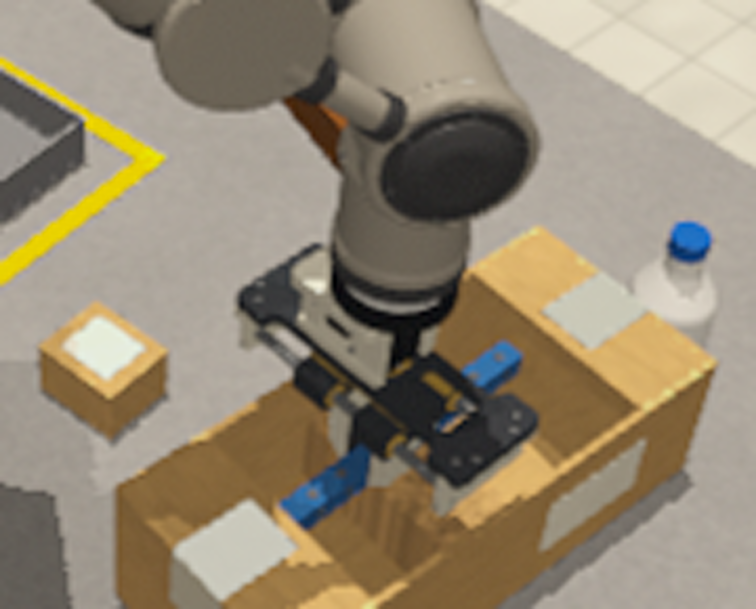

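The bar's far end, at (515,350) in the crop, is now free of the far flap. I'll tilt it.

carry_out(
  moves=[-0.003,0,-0.005,0,0.1,0,0,-0.004,0,-0.008,0,0.22,0,0,-0.006,0,-0.012,0,0.328,0,0,-0.009,0,-0.021,0,0.495,0,0,-0.012,0,-0.03,0,0.662,0,0,-0.015,0,-0.041,0,0.862,0,0,-0.015,0,-0.041,0,0.862,0,0,-0.015,0,-0.041,0,0.862,0,0],
)

```text
time: 10.0
tool_pos: [458.8, -201.6, 109.8]
tcp_rot: [3.141, -0.454, -0.02]
contact_force: [-0.5, -0.6, -1.1]
grip_width: 17.7
```

Run:
```python
from h import *
s=capture("side")[:,:,::-1].copy()
crop(s,240,180,180,145,4.2,"pics/g3.png")
o=get_obs();print(o['tool_pos'],o['tcp_rot'],o['contact_force'],o['grip_width'],o['joint_positions'])
p=o['tool_pos'];Rt=R.from_euler('xyz',o['tcp_rot'])
bc=p+14*Rt.apply([0,0,1]);ax=Rt.apply([1,0,0]);print('bar c',bc,'axis',ax)
u=np.array([np.cos(np.radians(3.7)),-np.sin(np.radians(3.7)),0]);print('in carton x',(bc[:2]-[496,-221])@u[:2])
for dx,dz in((15,2),(30,4),(45,8),(60,14),(62,40),(62,80)):
    rows([(p+dx*u+[0,0,dz],Rt,0)],o)
```

```text
[ 459.25581017 -201.70099492  109.8956337 ] [ 3.14100437 -0.45358272 -0.01900134] [-0.30082363  0.53993577 -0.96477964] 17.286748069159753 [-0.74702203  0.33529495  2.10672375  0.72559648  0.45417735  0.22245248]
bar c [ 465.38918824 -201.82578873   97.31127436] axis [ 0.8987207  -0.01707895  0.43818879]
in carton x -31.784363252309074
[0.036, 0.002, 0.012, 0.0, 0.0, 0.0, 0.0]
[0.072, 0.003, 0.024, 0.0, 0.0, 0.0, 0.0]
[0.11, 0.005, 0.031, 0.0, 0.0, 0.0, 0.0]
[0.15, 0.007, 0.034, 0.0, 0.0, 0.0, 0.0]
[0.183, 0.007, -0.022, 0.0, 0.0, 0.0, 0.0]
[0.227, 0.007, -0.112, 0.0, 0.0, 0.0, 0.0]
```

View pics/g3.png

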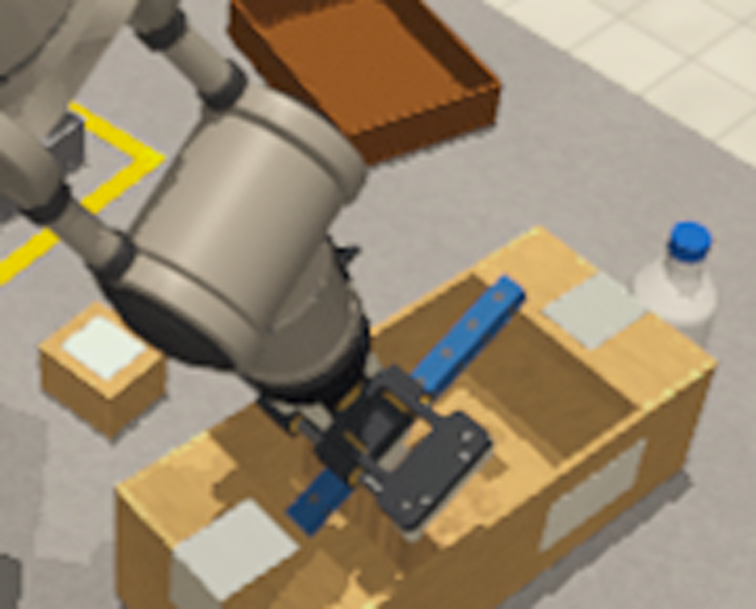

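The bar is tilted 26°, with its far end raised above the opening at (510,285) and no contact force. Now I'll slide it out.

carry_out(
  moves=[0.02,0.001,0.006,0,0,0,0,0.036,0.002,0.012,0,0,0,0,0.055,0.003,0.018,0,0,0,0,0.072,0.003,0.024,0,0,0,0,0.092,0.004,0.027,0,0,0,0,0.11,0.005,0.031,0,0,0,0,0.15,0.007,0.034,0,0,0,0,0.15,0.007,0.034,0,0,0,0],
)

```text
time: 10.85
tool_pos: [521.0, -206.2, 124.9]
tcp_rot: [3.139, -0.456, -0.017]
contact_force: [0.2, -0.4, -1.4]
grip_width: 17.9
```

Run:
```python
from h import *
s=capture("side")[:,:,::-1].copy()
crop(s,240,180,180,145,4.2,"pics/g4.png")
o=get_obs();print(o['tool_pos'],o['tcp_rot'],o['contact_force'],o['grip_width'],o['joint_positions'])
p=o['tool_pos'];Rt=R.from_euler('xyz',o['tcp_rot'])
bc=p+14*Rt.apply([0,0,1])
u=np.array([np.cos(np.radians(3.7)),-np.sin(np.radians(3.7)),0]);print('in carton x',(bc[:2]-[496,-221])@u[:2],bc)
for dx,dz in((0,50),(0,100),(-30,140)):
    rows([(p+dx*u+[0,0,dz],Rt,0)],o)
```

```text
[ 519.83200881 -205.60407416  124.17794593] [ 3.14012629 -0.45429148 -0.01729134] [ 0.14845671 -0.6391632  -2.73268587] 17.60187550409048 [-0.65754833  0.38534727  1.95388019  0.57708454  0.49877354  0.46178654]
in carton x 28.926456672265246 [ 525.97428963 -205.73082522  111.59794909]
[0.055, 0.0, -0.112, 0.0, 0.0, 0.0, 0.0]
[0.11, 0.0, -0.225, 0.0, 0.0, 0.0, 0.0]
[0.086, -0.003, -0.347, 0.0, 0.0, 0.0, 0.0]
```

View pics/g4.png

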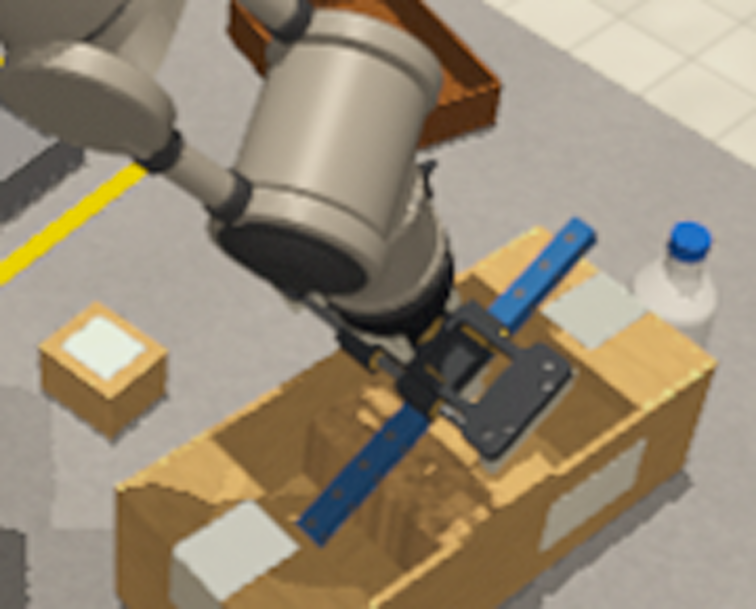

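The whole bar is within the opening: its low end at (315,530) is clear of the near flap and the high end passes above the far flap. Lifting straight up.

carry_out(
  moves=[0.014,0,-0.03,0,0,0,0,0.028,0,-0.06,0,0,0,0,0.042,0,-0.085,0,0,0,0,0.055,0,-0.112,0,0,0,0,0.083,0,-0.17,0,0,0,0,0.11,0,-0.225,0,0,0,0,0.11,0,-0.225,0,0,0,0,0.11,0,-0.225,0,0,0,0],
)

```text
time: 11.7
tool_pos: [519.6, -205.3, 224.3]
tcp_rot: [3.14, -0.454, -0.017]
contact_force: [0.3, 0.1, -2.2]
grip_width: 17.7
```

Run:
```python
from h import *
o=get_obs();print(o['tool_pos'],o['tcp_rot'],o['contact_force'],o['grip_width'],o['joint_positions'])
p=o['tool_pos']
rows([((490,p[1],240),down(-1.1,0),0)],o)
```

```text
[ 519.60282497 -205.32814648  224.34436981] [ 3.13981304 -0.45447758 -0.01687234] [ 0.25709031  0.13714552 -2.16415538] 17.725255719826734 [-0.65736393  0.23504605  1.82779906  0.39540323  0.7441843   0.68308992]
[-0.049, 0.001, -0.068, 0.002, -0.868, 0.004, 0.0]
```

carry_out(
  moves=[-0.01,0,-0.01,0,-0.15,0,0,-0.02,0,-0.02,0,-0.3,0,0,-0.03,0,-0.04,0,-0.5,0,0,-0.04,0,-0.055,0,-0.7,0,0,-0.049,0.001,-0.068,0,-0.868,0,0,-0.049,0.001,-0.068,0,-0.868,0,0,-0.049,0.001,-0.068,0,-0.868,0,0,-0.049,0.001,-0.068,0,-0.868,0,0],
)

```text
time: 12.5
tool_pos: [489.5, -204.9, 239.1]
tcp_rot: [3.141, 0.0, -0.018]
contact_force: [0.4, -0.4, -0.6]
grip_width: 17.5
```

Run:
```python
from h import *
o=get_obs();print(o['tool_pos'],o['tcp_rot'],o['contact_force'],o['grip_width'],o['joint_positions'])
rows([((480,40,240),down(12,0),0)],o)
```

```text
[ 489.45213905 -204.85639432  239.14043906] [ 3.14130948e+00  3.50583475e-05 -1.76833674e-02] [ 0.40176165 -0.37565617 -0.57888884] 17.53377349078845 [-5.40729408e-01  3.55918501e-01  1.51645704e+00 -2.75259101e-04
  1.26910604e+00  1.04783206e+00]
[-0.034, -0.612, -0.002, 0.001, 0.0, -0.434, 0.0]
```

carry_out(
  moves=[-0.003,-0.05,0,0,0,-0.04,0,-0.008,-0.14,0,0,0,-0.1,0,-0.014,-0.24,0,0,0,-0.18,0,-0.02,-0.35,0,0,0,-0.25,0,-0.026,-0.46,0,0,0,-0.33,0,-0.031,-0.55,0,0,0,-0.4,0,-0.034,-0.612,0,0,0,-0.434,0,-0.034,-0.612,0,0,0,-0.434,0],
)

```text
time: 13.3
tool_pos: [479.3, 42.7, 239.0]
tcp_rot: [-3.141, -0.001, 0.213]
contact_force: [0.7, -0.5, -0.9]
grip_width: 17.6
```

Run:
```python
from h import *
o=get_obs();print(o['tool_pos'],o['tcp_rot'],o['contact_force'],o['grip_width'],o['joint_positions'])
rows([((480,282.5,225),down(20,0),0)],o)
```

```text
[479.26236742  42.71544342 238.9686052 ] [-3.14050945e+00 -8.50823059e-04  2.13273550e-01] [ 0.65169748 -0.51656457 -0.92932677] 17.553957251484462 [-7.13748833e-02  2.65676651e-01  1.64763581e+00  1.35763596e-03
  1.22776808e+00  1.28569113e+00]
[0.129, -0.585, 0.036, -0.002, -0.002, -0.259, 0.0]
```

carry_out(
  moves=[0.011,-0.05,0.003,0,0,-0.02,0,0.03,-0.14,0.008,0,0,-0.06,0,0.053,-0.24,0.014,0,0,-0.1,0,0.077,-0.35,0.02,0,0,-0.15,0,0.099,-0.45,0.028,0,0,-0.2,0,0.118,-0.535,0.033,0,0,-0.24,0,0.129,-0.585,0.036,0,0,-0.259,0,0.129,-0.585,0.036,0,0,-0.259,0],
)

```text
time: 14.1
tool_pos: [480.0, 283.6, 224.2]
tcp_rot: [-3.14, -0.001, 0.351]
contact_force: [-0.0, -0.2, -1.0]
grip_width: 17.8
```

carry_out(
  moves=[0,0,0,0,0,0,0,0,0,0,0,0,0,0,0,0,0,0,0,0,0,0,0,0,0,0,0,0,0,0,0,0,0,0,0,0,0,0,0,0,0,0,0,0,0,0,0,0,0,0,0,0,0,0,0,0],
)

```text
time: 14.9
tool_pos: [480.0, 283.6, 224.3]
tcp_rot: [-3.14, -0.001, 0.351]
contact_force: [-0.6, -0.3, -1.5]
grip_width: 17.8
```

Run:
```python
from h import *
crop(capture("side")[:,:,::-1].copy(),100,60,320,250,2.4,"pics/k1.png")
crop(capture("top")[:,:,::-1].copy(),170,120,250,190,3,"pics/k2.png")
o=get_obs();print(o['tool_pos'],o['tcp_rot'],o['contact_force'],o['grip_width'],o['dq'])
```

```text
[479.97335875 283.65578283 224.22466271] [-3.13976560e+00 -1.17881131e-03  3.51028452e-01] [ 0.55033144  0.29931138 -0.89756789] 18.1813410201244 [ 0.00011181 -0.00127624 -0.00040743  0.00070258  0.00113628 -0.00132783]
```

View pics/k1.png

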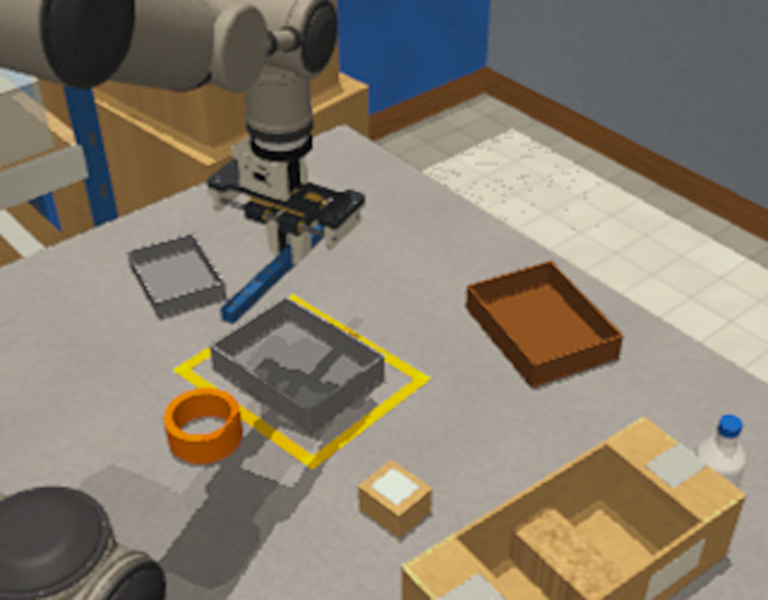

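View pics/k2.png

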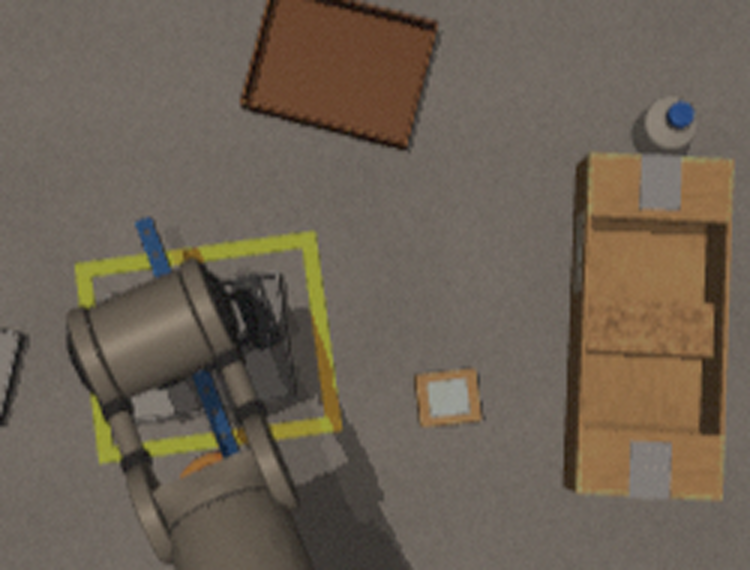

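Side view: the bar is level, gripped in the middle over the tray, with the bottle, screw box and roll undisturbed. Top view: the bar's far end is at about (146,219). I'll check where that puts its middle, then hand in.

Run:
```python
from h import *
e=p2w("top",170+146/3-.33,120+219/3-.33,220)[:2]
d=np.array([np.cos(.351),np.sin(.351)]);print("end",e,"mid est",e-140*d)
n=p2w("side",100+228/2.4-.3,60+317/2.4-.3,210)[:2];print("near end",n,n+140*d)
close_job()
```

```text
end [609.50063177 326.76829828] mid est [478.03652342 278.63111709]
near end [350.73859883 230.11070972] [482.20270719 278.24789092]
the job is handed in; nothing more can be done
```

I slid the grey tray into the outline, took the bar out of the carton, and handed the job in at about 15 s with the bar held still over the tray.

**Tray:** I pinched its near wall and pulled it along the table at a steady height. The top camera then put its centre about 3 mm from the outline's centre, turned by about 1.5°.

**Bar:** I gripped it in the middle, raised it slightly and moved it about 45 mm toward the robot to free its far end. I then tilted it 26°, drew it out through the opening and levelled it over the tray.

**Last checks, just before handing in:**
- **Position:** the bar's middle was at about (480, 278) mm and the tray's centre at about (479, 283) mm, roughly 5 mm apart. The two camera views agree to about 4 mm.
- **Height:** the bar's underside was at about 200 mm, worked out from the gripper's pose.
- **Grip:** the fingers were open 18 mm, the bar's width, and the arm was at rest.
- **Contact:** the outside force was about 1 N, in line with the bar's weight. The pictures showed the bar touching nothing else.
- **Leave-alone items:** the roll, bottle and screw box looked undisturbed. I judged this by eye, and in the last top view the arm partly hid the roll.

The tray was last measured before the bar was fetched. In the final pictures it still stood inside the outline, and none of my checks failed.

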